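Ready the cap torque tester for the next batch

ROBOT

A 6-joint arm with a two-finger parallel gripper is mounted at the origin on a cart in front of the work surface, level with it; the furniture and walls round the work are solid. World frame = base frame: x ahead of the robot, y to its left, z up, the work surface at z = 0. Lengths are in mm, angles in rad, forces in N, time in s.
With the tool pointing down it reaches from about 225 to 725 mm from the base axis. Payload 3.1 kg.
Tool frame: the origin (TCP) lies on the mounting face of the last link; the fingertips stand 173 mm ahead of it and the grasp point (between the pads) lies 155 mm ahead of it; z points along the fingers, y is the direction in which the jaws open and shut (so a half turn about z gives the same grasp; the last joint's range is limited). The gripper opens to 85 mm and grips with 20 to 120 N. Pads are 22 mm wide; open, the fingers measure 114 mm over their backs; the gripper's body (76 mm by 85 mm) begins 54 mm behind the grasp point. The pads swing forward as they close: fully open they stand 13 mm farther back than shut.
Start: joints at [-1.27, 0.048, 0.099, 1.622, 0, 1.443], TCP at [218.269, -477.469, 404.712] pointing down, gripper open.
Joint ranges: [-2.91, 2.91], [-0.99, 1.94], [-1.21, 1.42], [-2.12, 2.29], [-1.49, 1.47], [-3.14, 3.14]. Speed limits (rad/s): [2.79, 2.79, 3.14, 3.14, 3.14, 3.14].

INTERFACE

Orientations are given as a rotation vector (axis times angle).
In Python, from workcell import ctrl, viewer, spotter gives the robot as it stands.
- The arm moves only by the shell command python3 -m pendant 'ROWS' [FORCE]. ROWS is JSON, a list that holds one entry, the list of rows, each a list of 7 numbers: the shift along the tool's x, y, z in cm, then the turn, a rotation vector about the tool's x, y, z in degrees, then the closure in counts, from 0 (fully open) to 255 (shut). In form: [[[dx, dy, dz, wx, wy, wz, hand], ...]]. A call has 1 to 12 rows; each row is the pose to reach, as a shift and turn from the pose commanded when the call began, along the tool's axes at that moment; what a row does not reach only later rows make up. A row lasts 1/10 s, in which the tool goes at most 50 mm and 8.59 degrees, less where a joint would pass 70% of its speed; a pose out of reach is approached as far as the arm can. A call with a gripper value outside its range is refused whole. The fingers move at their own pace and stop on an object; FORCE is the grip in N (left out, the last holds). Time passes only in rows, so rows that repeat a pose let the fingers close. It gives the time, the measured TCP pose, the force and the opening at its end, in the units of the state.
- ctrl.state(): the state, without advancing time (a new reading comes with each control period).
- viewer.capture(name): name is "side" or "top" or "wrist"; returns the picture (384x512x3 uint8, red, green, blue); there is no depth.
- viewer.camera_info(name): a dict with "fx", "fy", "cx", "cy" (pixels), "dist_coeffs" ([k1, k2, p1, p2, k3] as OpenCV has them; the pictures are not rectified), "camera_from_world" (4x4, takes a point from world to camera coordinates). Camera axes: x right, y up, looking along -z (the intrinsics and any distortion apply to the point x, -y, -z); pixel columns grow to the right and rows downward; lengths in mm; the calibration is good to about 2 mm. A picture is of the moment at which its call begins: read the wrist's pose just before it. camera_info takes no time and is no camera call; for the wrist camera it gives the pose at the moment of the call.
- ctrl.sign_off(): hands the job in, once; it reports no verdict.
Trained networks look in the newest picture that a camera, given by its name, has taken for a name from the list of things; names that differ only in an ending like _2 or _b are one class to them, and where a whole thing is asked for, a point or a joint stands for the part that bears it (a point fixed in the world has none). Each returns a list of dicts, best first, with "conf" (0 to 1); they miss things now and then, are a little off and sometimes report something else, mostly with a low value. They report only what shows in the picture. A call takes as long as a camera call.
- spotter.search_frame(name, camera): "centre" ([column, row] in pixels, amid what is visible of it).
The state is a dict: "clock": time; "qpos": joint angles; "dq": joint speeds; "joint_torque": joint torques, N m; "tcp_pos": TCP position; "ee_rot": TCP orientation; "wrist_force": force on the tool from outside, world axes, zero at the start; "wrist_torque": the same for the moment, N m; "width": finger opening in mm.
Only numpy, scipy, OpenCV 4.12 (cv2) and the standard library are available. Lean on these libraries where they do the work, as an engineer would, in place of code of your own. Each camera call takes 0.05 s, during which the arm holds its last target.

TASK

The cap torque tester on the bench still shows the last bottle's peak: turn its black reset knob anticlockwise until the red peak pointer is fully home at the zero stop. Then roll the blue knurled thumbwheel beside it until the number 4 stands squarely in the window. Leave the bottle standing on the tester and do not disturb the other bottles and the cup round it.

Things in the scene. Friction and masses are not known exactly. Their poses are not given: they have to be found in the camera images.
- tester: Light grey cap torque tester fixed on the bench, 190 (x) x 250 (y) x 118 mm; origin at the centre of its underside, front (-x) to the robot. Dark panel slopes from 54 mm high at x=-95 up to 118 mm at x=16; its outward normal is (-0.5, 0, 0.866) in the tester's frame (30 deg off vertical), up-slope is (0.866, 0, 0.5). On top a 78 mm table with four 16 mm pegs, 130 mm high, centre x=55.
- knob_base (a point): Panel surface at the reset knob's axis, (-37.8, 70, 87) mm in the tester's frame. Knob: round, black, 36 mm across, square to the panel (axis = panel normal), grippable from 5 to 29 mm off the panel. Under it a pale 88 mm dial, 6 mm thick with the red pointer that turns with the knob; green tick at zero; a stop pin 9 mm high, 33 mm from the axis.
- reset_knob (a joint): Angle of the reset knob in rad: 0 = pointer at the zero stop (pointing 75 degrees to the left of up-slope), growing clockwise as seen by someone facing the panel, up to 2.6. It turns stiffly (about 0.06 N m), stays where it is left, and cannot go below 0 (hard stop).
- wheel_axle (a point): Centre of the blue thumbwheel, (-29.8, -30, 73.1) mm in the tester's frame, 16 mm below the panel surface. Disc of radius 40 mm, 14 mm thick along its axle (the tester's y): the knurled rim stands 24 mm out of the panel, 100 mm right of the knob's axis. Both flat sides are free for 40 mm: pinch it across them, or push the rim. It is solid with the axle and the number drum.
- batch_wheel (a joint): Angle of the thumbwheel in rad: number n stands squarely in the window at (n - 1) x 1.0472, so 1 at 0, 4 at 3.1416, 6 at 5.236 (hard stops at both ends). It grows when the exposed rim is rolled up-slope, away from the robot. It turns stiffly (about 0.05 N m) and stays where it is left; no clicks. Fingers that pinch its sides do not pivot on it easily: lean the hand along as it turns.
- number_window (a point): Middle of the number window on the panel surface, (-37.8, -88, 87) mm in the tester's frame, 58 mm right of the thumbwheel: opening 20 x 22 mm in a black frame 8 mm high. Black numbers 1 to 6 on flat coloured tiles (white, yellow, blue, green, orange, pink in that order) pass it as the wheel turns; 4 is on the green tile.
- tested_bottle: White plastic bottle with blue cap, 48 mm in diameter, 98 mm high, standing loose between the pegs on the tester's table; origin at the centre of its underside.
- amber_bottle: Brown bottle with black cap, 56 mm in diameter, 116 mm high, standing on the bench to the right of the tester; origin at the centre of its underside.
- dropper_bottle: Small white bottle with red cap, 33 mm in diameter, 72 mm high, standing on the bench to the right of the tester, in front of the brown bottle; origin at the centre of its underside.
- yellow_cup: Specimen cup with yellow lid, 65 mm in diameter, 64 mm high, standing on the bench to the left of the tester; origin at the centre of its underside.

How it is judged (in metres and radians):
On the way, in this order (a step that is already met when the one before it is completed fails the run):
1. the peak pointer is back at its zero stop (value of joint reset_knob below 0.06 rad), for 0.2 s.
2. the number 4 stands squarely in the window (value of joint batch_wheel between 2.99 and 3.29 rad), for 0.2 s.
At the end, for the whole second after the job is handed in: The knob is under 0.06 rad (pointer at its zero stop), the thumbwheel within 0.15 rad of 3.14 rad (4 in the window), the bottle upright on the tester within 15 mm of its place, and the other two bottles and the cup upright within 20 mm of theirs (all of step 2 and value of joint reset_knob below 0.06 rad and angle between each of tested_bottle, amber_bottle, dropper_bottle, yellow_cup's own z axis and vertical below 0.1 rad and distance of tested_bottle from where it was at the start of the episode below 0.015 m); the robot touches nothing.
It fails at once if the bottle on the tester is tipped or pushed off its place (angle between tested_bottle's own z axis and vertical above 0.35 rad or distance of tested_bottle from where it was at the start of the episode above 0.015 m).
It fails at once if a bottle or the cup beside the tester is shoved more than 20 mm (distance of any of amber_bottle, dropper_bottle, yellow_cup from where it was at the start of the episode above 0.02 m).
It also fails if it takes over 61 s, if anything falls off the work surface, if the arm or the gripper's body presses on something with over 40 N, if the wrist force passes 120 N, or if a joint passes its speed limit or range.

## Working session

There is one attempt and no reset: what is moved stays moved. The work goes in short steps, Python scripts to look and compute and a shell command to move; the robot and the scene stay as the last step left them, time stands still between calls to the robot, and variables do not carry over. Pictures are saved under pics/ and viewed, and the job is handed in when it is done.

```bash
ls; mkdir -p pics; python3 - <<'E'
from workcell import ctrl, viewer, spotter
import cv2
print(ctrl.state())
for c in ["side","top","wrist"]:
    im=viewer.capture(c); cv2.imwrite(f"pics/a_{c}.png",im[:,:,::-1])
    i=viewer.camera_info(c); print(c,i)
    for n in ["tester","knob_base","wheel_axle","number_window","tested_bottle","amber_bottle","dropper_bottle","yellow_cup","reset_knob","batch_wheel"]:
        try:print(c,n,[(r['centre'],round(r['conf'],2)) for r in spotter.search_frame(n,c)][:2])
        except Exception as e: print(n,e)
print(ctrl.state()['clock'])
E
```

```text
pics
{'clock': 0.0, 'qpos': array([-1.26981987e+00,  4.87542763e-02,  9.75657295e-02,  1.62199169e+00,
       -2.08720740e-05,  1.44296247e+00]), 'dq': array([ 0.00040046,  0.00073241, -0.00046382, -0.00117768,  0.00237735,
       -0.00026643]), 'joint_torque': array([-3.96908927e-04, -3.38782454e+01,  3.20014644e+01,  2.03972426e-02,
       -2.01665807e-04, -5.13602473e-06]), 'tcp_pos': array([ 218.19660206, -477.28009232,  403.49873679]), 'ee_rot': array([-3.06734115e+00, -6.67919971e-01,  3.56166722e-04]), 'wrist_force': array([0.25735677, 0.2610583 , 1.25443254]), 'wrist_torque': array([ 0.01012657,  0.02273558, -0.00138977]), 'width': 85.49286132980005}
side {'fx': 430.1901563539002, 'fy': 430.1901563539002, 'cx': 248.55218872981987, 'cy': 191.57934797067466, 'dist_coeffs': array([-0.14662965,  0.        ,  0.        ,  0.        ,  0.        ]), 'camera_from_world': array([[ 7.99646369e-01,  6.00188738e-01,  1.84163817e-02,
        -4.41159603e+02],
       [-3.91772843e-01,  4.98234894e-01,  7.73483051e-01,
         1.43845559e+02],
       [ 4.55060132e-01, -6.25727951e-01,  6.
[... 1539 characters left out ...]
28129319, 'cy': 196.00959236726882, 'dist_coeffs': array([-0.06891702,  0.        ,  0.        ,  0.        ,  0.        ]), 'camera_from_world': array([[ 4.15889193e-01, -9.09415244e-01,  3.05411913e-04,
        -5.25103504e+02],
       [ 8.76430947e-01,  4.00715309e-01, -2.67013175e-01,
         3.41794928e+01],
       [ 2.42703469e-01,  1.11315566e-01,  9.63692830e-01,
        -3.78070383e+02],
       [ 0.00000000e+00,  0.00000000e+00,  0.00000000e+00,
         1.00000000e+00]])}
wrist tester []
wrist knob_base []
wrist wheel_axle []
wrist number_window []
wrist tested_bottle []
wrist amber_bottle []
wrist dropper_bottle []
wrist yellow_cup []
wrist reset_knob []
wrist batch_wheel []
1.65
```

```bash
python3 - <<'E'
import cv2
a=cv2.imread("pics/a_side.png")[110:310,110:376];cv2.imwrite("pics/a_side3.png",cv2.resize(a,None,fx=3,fy=3,interpolation=cv2.INTER_CUBIC))
a=cv2.imread("pics/a_top.png")[110:280,130:380];cv2.imwrite("pics/a_top3.png",cv2.resize(a,None,fx=3,fy=3,interpolation=cv2.INTER_CUBIC))
E
```

```text
(no output)
```

View pics/a_side3.png

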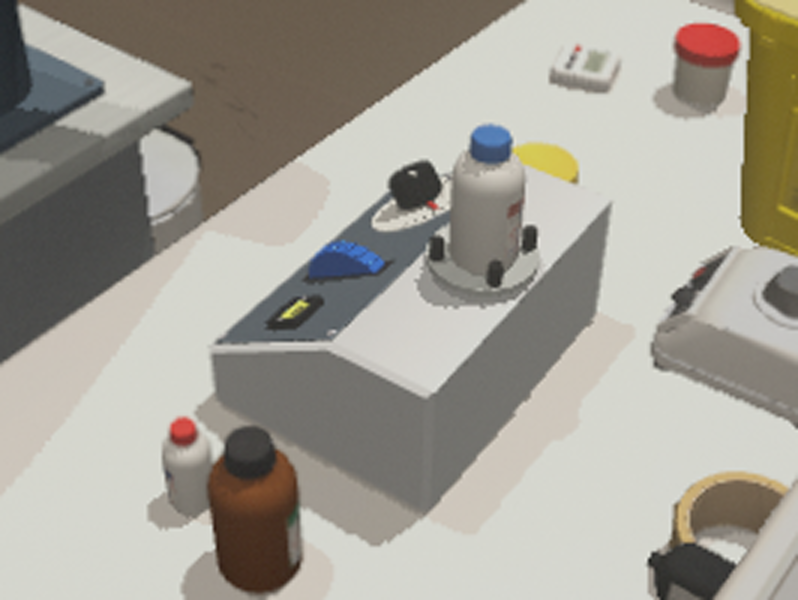

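View pics/a_top3.png

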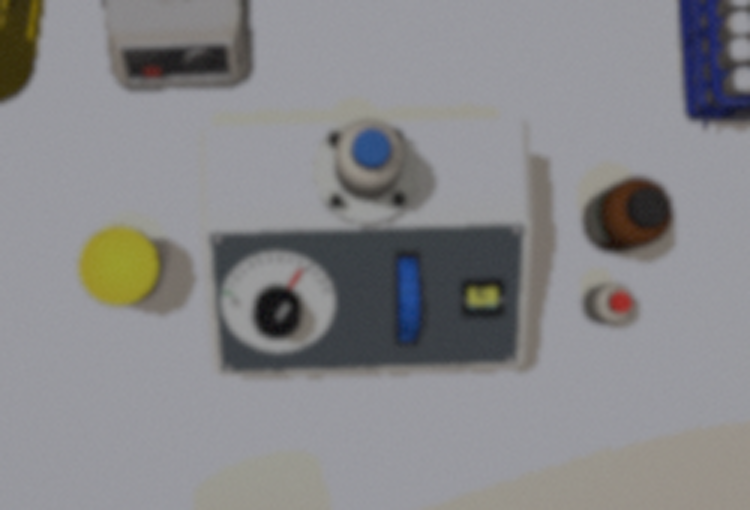

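```bash
cat > h.py <<'E'
import numpy as np, cv2, os
from scipy.spatial.transform import Rotation as R
from scipy.optimize import least_squares
def proj(i,P):
    P=np.atleast_2d(P); T=np.array(i['camera_from_world']); c=P@T[:3,:3].T+T[:3,3]
    c=c*[1,-1,-1]
    K=np.array([[i['fx'],0,i['cx']],[0,i['fy'],i['cy']],[0,0,1]])
    return cv2.projectPoints(c.reshape(-1,1,3),np.zeros(3),np.zeros(3),K,np.array(i['dist_coeffs']))[0][:,0]
def w(p,P):
    x,y,a=p; c,s=np.cos(a),np.sin(a); P=np.atleast_2d(P)
    return P@np.array([[c,s,0],[-s,c,0],[0,0,1]])+[x,y,0]
E
python3 - <<'E'
from h import *
from workcell import viewer
top=viewer.camera_info("top");side=viewer.camera_info("side")
T={(-95,125,54):(222,370),(-95,-125,54):(518,364),(16,125,118):(211,234),(16,-125,118):(522,226)}
S={(-95,-125,54):(213,348),(16,-125,118):(330,348),(95,-125,118):(430,395),(95,-125,0):(425,510),(95,125,118):(611,205)}
T={k:np.array(v)/3-.33+[130,110] for k,v in T.items()}
S={k:np.array(v)/3-.33+[110,110] for k,v in S.items()}
def f(p):
    return np.concatenate([(proj(top,w(p,list(T)))-list(T.values())).ravel(),(proj(side,w(p,list(S)))-list(S.values())).ravel()])
r=least_squares(f,[550,-20,0],loss='soft_l1'); print(r.x,np.degrees(r.x[2])); print(f(r.x).reshape(-1,2).round(1))
p=r.x
for n,P in dict(knob=(-37.8,70,87),knobtop=(-37.8-14.5,70,87+25),win=(-37.8,-88,87),wheel=(-29.8,-30,73.1)).items():
    print(n,w(p,P).round(1),proj(top,w(p,P)).round(1)*1,((proj(top,w(p,P))-[130,110]+.33)*3).round(0),((proj(side,w(p,P))-[110,110]+.33)*3).round(0))
E
```

```text
[ 5.60090101e+02 -1.68963429e+01  5.68487225e-02] 3.2571918702114684
[[-3.9  2. ]
 [ 1.5  0.6]
 [-4.6 -1.4]
 [ 2.9 -2. ]
 [-2.8 -0. ]
 [-0.8 -1.1]
 [ 0.2  0.1]
 [ 0.4  2.2]
 [ 1.2 -3.4]]
knob [[518.4  50.8  87. ]] [[221.4 210. ]] [[275. 301.]] [[424. 202.]]
knobtop [[503.9  50.  112. ]] [[220.9 216.1]] [[274. 319.]] [[409. 170.]]
win [[ 527.4 -106.9   87. ]] [[289.4 207.9]] [[479. 295.]] [[298. 316.]]
wheel [[532.  -48.5  73.1]] [[264.  205.5]] [[403. 287.]] [[357. 290.]]
```

```bash
cat >> h.py <<'E'
def toolR(p,lean_deg,jawyaw_deg):
    """tool orientation; lean: angle of -z_tool off vertical toward -x (30=panel normal); jawyaw: turn about tool z from jaw=+Y"""
    a=p[2]; t=np.radians(lean_deg)
    z=np.array([np.sin(t),0,-np.cos(t)]); y=np.array([0,1,0]); x=np.cross(y,z)
    M=R.from_euler('z',a).as_matrix()@np.stack([x,y,z],1)
    return M@R.from_euler('z',jawyaw_deg,degrees=True).as_matrix()
def rel(st,M,pos,cmd=None):
    R0=R.from_rotvec(st['ee_rot']).as_matrix(); p0=st['tcp_pos']
    if cmd is not None: R0,p0=cmd
    d=R0.T@(np.asarray(pos)-p0)/10; r=R.from_matrix(R0.T@M).as_rotvec(degrees=True)
    return d.round(2).tolist()+r.round(2).tolist()
E
python3 - <<'E'
from h import *
from workcell import ctrl,viewer
s=ctrl.state(); i=viewer.camera_info("wrist")
T=np.array(i['camera_from_world']); R0=R.from_rotvec(s['ee_rot']).as_matrix()
cp=-T[:3,:3].T@T[:3,3]; print("cam in tool",R0.T@(cp-s['tcp_pos'])); print("cam axes in tool (cols)\n",(R0.T@T[:3,:3].T).round(3))
p=[560,-17,.05]
M=toolR(p,30,0)
off=R0.T@(cp-s['tcp_pos']); ax=R0.T@T[:3,:3].T@[0,0,-1]
c=w(p,(-37.8,-5,95))[0]
pos=c-M@(off+ax*240); print("tcp",pos,rel(s,M,pos))
E
```

```text
cam in tool [ 6.80874318e+01 -1.60411296e-02  3.10782080e+01]
cam axes in tool (cols)
 [[ 0.     0.964  0.267]
 [ 1.    -0.    -0.   ]
 [-0.     0.267 -0.964]]
tcp [394.94284982 -30.33900098 324.21328564] [34.66, -33.32, 8.05, -41.11, -7.88, -153.44]
```

```bash
python3 -m pendant '[[[34.7,-33.3,8,-41.1,-7.9,-153.4,0],[34.7,-33.3,8,-41.1,-7.9,-153.4,0],[34.7,-33.3,8,-41.1,-7.9,-153.4,0],[34.7,-33.3,8,-41.1,-7.9,-153.4,0],[34.7,-33.3,8,-41.1,-7.9,-153.4,0],[34.7,-33.3,8,-41.1,-7.9,-153.4,0],[34.7,-33.3,8,-41.1,-7.9,-153.4,0],[34.7,-33.3,8,-41.1,-7.9,-153.4,0],[34.7,-33.3,8,-41.1,-7.9,-153.4,0],[34.7,-33.3,8,-41.1,-7.9,-153.4,0],[34.7,-33.3,8,-41.1,-7.9,-153.4,0],[34.7,-33.3,8,-41.1,-7.9,-153.4,0]]]'
python3 - <<'E'
from h import *
from workcell import ctrl,viewer
s=ctrl.state();print(s['qpos'].round(2))
p=[560,-17,.05]; print(rel(s,toolR(p,30,0),[394.9,-30.3,324.2]))
E
```

```text
clock: 2.85
tcp_pos: [395.4, -28.4, 324.2]
ee_rot: [1.231, 2.433, 0.015]
wrist_force: [-0.2, -0.8, -0.1]
width: 85.6
[-0.21 -0.58 -0.6   1.14 -0.09  0.71]
[-0.12, -0.15, 0.02, -14.28, -2.84, -53.35]
```

```bash
python3 -m pendant '[[[0,0,0,-14.3,-2.8,-53.4,0],[0,0,0,-14.3,-2.8,-53.4,0],[0,0,0,-14.3,-2.8,-53.4,0],[0,0,0,-14.3,-2.8,-53.4,0],[0,0,0,-14.3,-2.8,-53.4,0],[0,0,0,-14.3,-2.8,-53.4,0],[0,0,0,-14.3,-2.8,-53.4,0],[0,0,0,-14.3,-2.8,-53.4,0]]]'
python3 - <<'E'
from h import *
from workcell import ctrl,viewer,spotter
import json
s=ctrl.state();print(s['qpos'].round(2))
i=viewer.camera_info("wrist")
im=viewer.capture("wrist");cv2.imwrite("pics/w1.png",im[:,:,::-1]); cv2.imwrite("pics/w1b.png",cv2.resize(im[:,:,::-1],(800,600),interpolation=cv2.INTER_CUBIC))
import pickle; pickle.dump((s,i),open("w1.pkl","wb"))
E
```

```text
clock: 3.65
tcp_pos: [395.2, -30.5, 324.7]
ee_rot: [-0.051, 2.618, 0.016]
wrist_force: [-0.5, -0.5, -0.5]
width: 85.0
[-0.31 -0.66 -0.67  1.06  0.17 -0.3 ]
```

View pics/w1b.png

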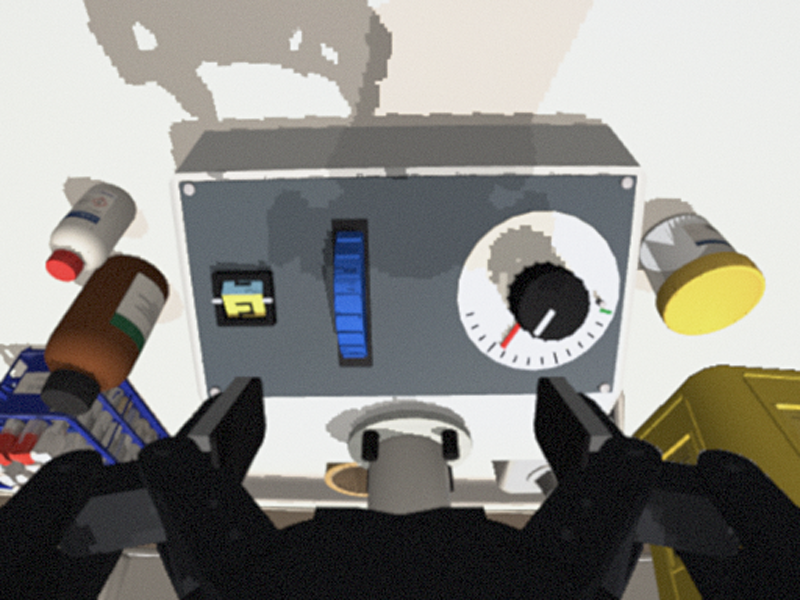

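```bash
python3 - <<'E'
from h import *
import pickle
s,i=pickle.load(open("w1.pkl","rb"))
n=np.array([-.5,0,.866])
c=lambda y,h:tuple(np.array([-37.8,y,87])+h*n)
D={c(70,6):(539,290),c(-30,0):(352,292.5),c(-88,7):(244,298),(-95,-125,54):(176,173),(-95,125,54):(642,167)}
P=np.array(list(D)); U=(np.array(list(D.values()))+.5)/1.5625-.5
f=lambda p:(proj(i,w(p[:3],P)+[0,0,p[3] if len(p)>3 else 0])-U).ravel()
for x0 in ([560,-17,.05],[560,-17,.05,0]):
    r=least_squares(f,x0,loss='soft_l1');p=r.x;print(p);print(f(p).reshape(-1,2).round(1).tolist())
p=least_squares(f,[560,-17,.05],loss='soft_l1').x
np.save("p.npy",p)
im=cv2.imread("pics/w1.png")
for t in np.linspace(0,2*np.pi,40):
    up=np.array([.866,0,.5]);l=np.array([0,1,0])
    for r,h,y,col in((44,6,70,(0,255,0)),(18,29,70,(255,0,255))):
        q=np.array(c(y,h))+r*(np.cos(t)*up+np.sin(t)*l)
        u=proj(i,w(p,q))[0]; cv2.circle(im,tuple(int(v) for v in u.round()),1,col,-1)
for q in [(16,125,118),(16,-125,118),(-95,125,54),(-95,-125,54),(-95,125,0),(-95,-125,0)]+[tuple(np.array(c(-30,24))+np.array([0,d,0])) for d in(-7,7)]:
    u=proj(i,w(p,q))[0]; cv2.circle(im,tuple(int(v) for v in u.round()),2,(0,0,255),-1)
# pointer angle: red centroid on dial plane
hsv=cv2.cvtColor(cv2.imread("pics/w1.png"),cv2.COLOR_BGR2HSV)
m=((hsv[...,0]<8)|(hsv[...,0]>172))&(hsv[...,1]>130)&(hsv[...,2]>100)
ys,xs=np.nonzero(m); k=(xs>300)&(xs<360)&(ys>195)&(ys<230); 
u=np.array([xs[k].mean(),ys[k].mean()]); print(u,k.sum())
g=lambda t:proj(i,w(p,np.array(c(70,7))+t[1]*(np.cos(t[0])*np.array([.866,0,.5])+np.sin(t[0])*np.array([0,1,0]))))[0]-u
t=least_squares(g,[-.5,30]).x;print("pointer from upslope, left+",np.degrees(t[0]),t[1],"joint",np.radians(75-np.degrees(t[0])))
cv2.imwrite("pics/w1o.png",cv2.resize(im,(800,600)))
print("knob",w(p,(-37.8,70,87)),"axle",w(p,(-29.8,-30,73.1)))
E
```

```text
[ 5.60383458e+02 -1.82482986e+01  5.34373986e-02]
[[1.1, 3.5], [0.1, 1.4], [-1.5, 0.7], [-7.8, -0.3], [5.7, -0.4]]
[ 5.64632689e+02 -1.81044985e+01  5.65633274e-02 -6.81607263e+00]
[[-1.8, 1.3], [0.9, -0.4], [1.5, -1.1], [-3.2, 0.6], [0.4, -0.2]]
[326.44444444 214.01851852] 54
pointer from upslope, left+ -35.62528713845519 26.183686374929547 joint 1.9307754965301793
knob [[518.89857725  49.63280832  87.        ]] axle [[532.22835474 -49.79715212  73.1       ]]
```

View pics/w1o.png

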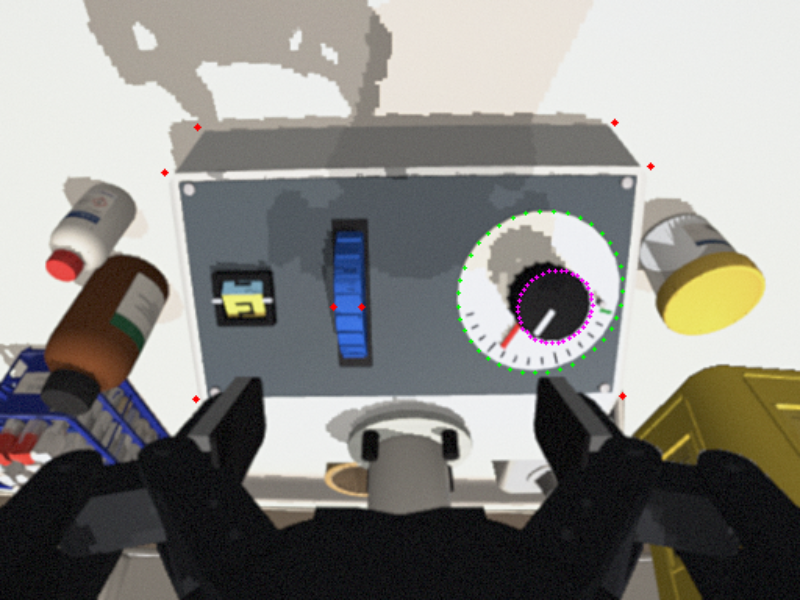

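```bash
python3 - <<'E'
from h import *
from workcell import ctrl,viewer
import pickle
s0=pickle.load(open("w1.pkl","rb"))[0]
s=ctrl.state();i=viewer.camera_info("wrist");im=viewer.capture("wrist");cv2.imwrite("pics/w2.png",im[:,:,::-1])
print(s0['tcp_pos'],s['tcp_pos'],s['ee_rot']-s0['ee_rot'],s['clock'])
pickle.dump((s,i),open("w2.pkl","wb"))
top=viewer.camera_info("top");side=viewer.camera_info("side")
n=np.array([-.5,0,.866])
c=lambda y,h:tuple(np.array([-37.8,y,87])+h*n)
a=cv2.imread("pics/w1.png").astype(float);b=cv2.imread("pics/w2.png").astype(float);print(abs(a-b).mean(), cv2.phaseCorrelate(a[...,1],b[...,1]))
D={c(70,6):(539,290),c(70,29):(549,301),c(-30,0):(352,292.5),c(-88,7):(244,298)}
T={c(70,6):(279,302),c(70,29):(278,312),c(-30,0):(408,300),c(-88,6):(483,297)}
S={c(-88,6):(297,312),c(70,29):(413,178)}
def pts(d,sc,o): return np.array(list(d)),(np.array(list(d.values()))+.5)/sc-.5+o
L=[(i,)+pts(D,1.5625,[0,0]),(top,)+pts(T,3,[130,110]),(side,)+pts(S,3,[110,110])]
def f(p,z=True): return np.concatenate([(proj(I,w(p[:3],P)+[0,0,p[3] if len(p)>3 else 0])-U).ravel() for I,P,U in L])
for x0 in ([560,-17,.05],[560,-17,.05,0]):
    r=least_squares(f,x0);print(r.x);print(f(r.x).reshape(-1,2).round(1).tolist())
p=least_squares(f,[560,-17,.05]).x
L=L[1:]
for x0 in ([560,-17,.05],[560,-17,.05,0]):
    r=least_squares(f,x0);print(r.x);print(f(r.x).reshape(-1,2).round(1).tolist())
E
```

```text
[395.18372874 -30.5324914  324.68774878] [395.23705014 -30.46829796 324.69828779] [ 1.42090449e-03  1.21435881e-04 -3.59835881e-05] 3.7
3.5437791612413196 ((0.13953910729441077, -0.05578597185140666), 1.0003169901930482)
[ 5.59582684e+02 -1.86618955e+01  6.83138280e-02]
[[0.4, 1.7], [2.7, 2.0], [-1.0, 1.1], [-2.5, 1.2], [-0.4, 1.5], [-0.4, 3.1], [-0.2, -0.9], [0.0, 0.2], [-1.3, -0.4], [-2.5, -2.5]]
[ 5.62224116e+02 -1.84040892e+01  6.26645868e-02 -4.45770092e+00]
[[-1.0, 0.7], [1.0, 0.7], [0.0, -0.4], [-0.2, -0.7], [-0.5, 0.2], [-0.5, 1.7], [-0.5, -1.9], [-0.4, -0.6], [-0.3, 1.5], [-1.4, -0.5]]
[ 5.62972132e+02 -2.02716975e+01  3.71446677e-02]
[[-0.2, -0.9], [-0.4, 0.6], [0.0, -1.9], [0.2, -0.0], [-1.3, -0.2], [-0.6, -1.6]]
[ 5.62583402e+02 -1.98681853e+01  3.48358708e-02 -3.24991831e+00]
[[-0.4, -0.8], [-0.5, 0.7], [-0.3, -1.7], [-0.2, 0.3], [-1.3, 0.8], [-0.6, -0.6]]
```

```bash
cat >> h.py <<'E'
P0=[561,-18.5,.06]; DZ=-2
def nrm(p): return w([0,0,p[2]],(-.5,0,.866))[0]
def knob(h,jy):
    return toolR(P0,30,jy), w(P0,(-37.8,70,87))[0]+[0,0,DZ]+nrm(P0)*h
def wheel(th,tip):
    """hand turned th deg up-slope about axle; tip radius"""
    M=toolR(P0,30-th,0)
    return M, w(P0,(-29.8,-30,73.1))[0]+[0,0,DZ]-M[:,2]*(tip+173)
E
python3 - <<'E'
from h import *
from workcell import ctrl
s=ctrl.state()
M,pos=knob(250,70); print(pos,rel(s,M,pos))
M2,pos2=knob(182,70); print(pos2,rel(s,M2,pos2,(M,pos)))
E
```

```text
[394.29547164  41.61189754 301.5       ] [1.01, 7.19, 2.11, -0.44, 0.31, 68.88]
[428.23429     43.65067376 242.612     ] [-0.0, 0.0, 6.8, 0.0, 0.0, 0.0]
```

```bash
python3 -m pendant '[[[1,7.2,2.1,-0.4,0.3,68.9,60],[1,7.2,2.1,-0.4,0.3,68.9,60],[1,7.2,2.1,-0.4,0.3,68.9,60],[1,7.2,2.1,-0.4,0.3,68.9,60],[1,7.2,2.1,-0.4,0.3,68.9,60],[1,7.2,2.1,-0.4,0.3,68.9,60],[1,7.2,2.1,-0.4,0.3,68.9,60],[1,7.2,2.1,-0.4,0.3,68.9,60],[1,7.2,2.1,-0.4,0.3,68.9,60],[1,7.2,2.1,-0.4,0.3,68.9,60]]]'
python3 - <<'E'
from h import *
from workcell import ctrl,viewer
s=ctrl.state();print(s['qpos'].round(2))
i=viewer.camera_info("wrist");im=viewer.capture("wrist")[:,:,::-1].copy();
M2,pos2=knob(182,70); print(rel(s,M2,pos2))
n=np.array([-.5,0,.866])
c=lambda y,h:np.array([-37.8,y,87])+h*n
for t in np.linspace(0,2*np.pi,40):
    up=np.array([.866,0,.5]);l=np.array([0,1,0])
    for r,h,y,col in((44,6,70,(0,255,0)),(18,29,70,(255,0,255))):
        u=proj(i,w(P0,c(y,h)+r*(np.cos(t)*up+np.sin(t)*l))+[0,0,DZ])[0]; cv2.circle(im,tuple(int(v) for v in u.round()),1,col,-1)
cv2.imwrite("pics/w3.png",cv2.resize(im,(800,600)))
E
```

```text
clock: 4.75
tcp_pos: [394.3, 41.9, 301.7]
ee_rot: [1.475, 2.249, 0.43]
wrist_force: [0.1, 0.4, 0.4]
width: 65.2
[-0.09 -0.67 -0.73  1.    0.08  1.09]
[-0.02, -0.02, 6.81, -0.01, 0.01, 0.05]
```

View pics/w3.png

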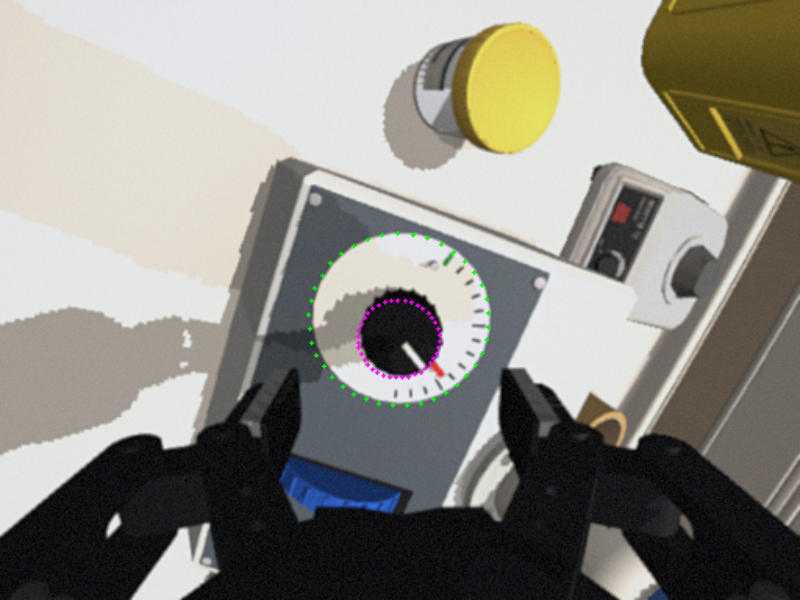

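```bash
python3 -m pendant '[[[0,0,3,0,0,0,60],[0,0,5,0,0,0,60],[0,0,6,0,0,0,60],[0,0,6.8,0,0,0,60],[0,0,6.8,0,0,0,60]]]' 60 && python3 -m pendant '[[[0,0,0,0,0,0,220],[0,0,0,0,0,0,220],[0,0,0,0,0,0,220],[0,0,0,0,0,0,220],[0,0,0,0,0,0,220],[0,0,0,0,0,0,220]]]' 60
```

```text
clock: 5.3
tcp_pos: [428.2, 43.8, 241.9]
ee_rot: [1.475, 2.251, 0.429]
wrist_force: [-0.8, 0.3, 0.4]
width: 65.5
clock: 5.9
tcp_pos: [428.3, 43.6, 244.2]
ee_rot: [1.474, 2.248, 0.43]
wrist_force: [-5.0, -1.1, 5.4]
width: 34.1
```

```bash
python3 -m pendant '[[[0,0,-0.2,0,0,-5,220],[0,0,-0.2,0,0,-12,220],[0,0,-0.2,0,0,-19,220],[0,0,-0.2,0,0,-26,220],[0,0,-0.2,0,0,-33,220],[0,0,-0.2,0,0,-40,220],[0,0,-0.2,0,0,-47,220],[0,0,-0.2,0,0,-54,220],[0,0,-0.2,0,0,-61,220],[0,0,-0.2,0,0,-68,220],[0,0,-0.2,0,0,-75,220],[0,0,-0.2,0,0,-82,220]]]' 60
python3 - <<'E'
from h import *
from workcell import ctrl,viewer
s=ctrl.state();print(s['qpos'].round(2),s['wrist_torque'])
im=viewer.capture("wrist")[:,:,::-1].copy();cv2.imwrite("pics/w4.png",cv2.resize(im,(800,600)))
E
```

```text
clock: 7.1
tcp_pos: [428.1, 44.0, 244.4]
ee_rot: [-0.36, 2.591, -0.053]
wrist_force: [10.6, 2.1, -8.4]
width: 33.7
[-0.08 -0.54 -0.77  0.82  0.07 -0.33] [ 0.33294417 -0.53040564  0.04555105]
```

View pics/w4.png

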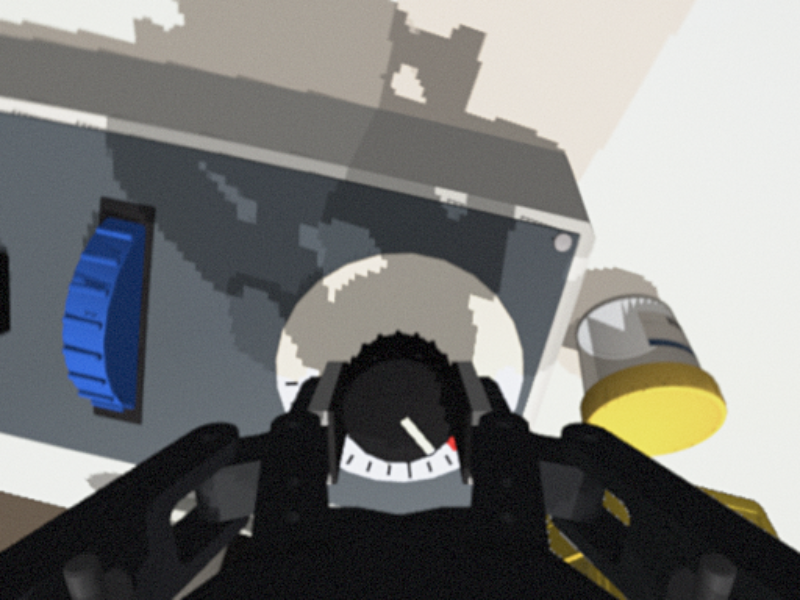

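```bash
python3 -m pendant '[[[0,0,0.05,0,0,-7,220],[0,0,0.05,0,0,-14,220],[0,0,0.05,0,0,-20,220],[0,0,0.05,0,0,-25,220],[0,0,0.05,0,0,-29,220],[0,0,0.05,0,0,-32,220],[0,0,0.05,0,0,-34,220],[0,0,0.05,0,0,-36,220],[0,0,0.05,0,0,-38,220],[0,0,0.05,0,0,-38,220]]]' 60
python3 - <<'E'
from h import *
from workcell import ctrl,viewer
s=ctrl.state();print(s['qpos'].round(2),s['wrist_torque'],s['wrist_force'])
im=viewer.capture("wrist")[:,:,::-1].copy();cv2.imwrite("pics/w5.png",cv2.resize(im,(800,600)))
E
```

```text
clock: 8.15
tcp_pos: [427.1, 42.9, 243.6]
ee_rot: [-1.187, 2.368, -0.283]
wrist_force: [-1.3, -3.1, -0.9]
width: 33.9
[-0.08 -0.54 -0.77  0.83  0.07 -0.99] [-0.30167807  1.02868048 -1.31941433] [-1.25979314 -3.13300821 -0.86015082]
```

View pics/w5.png

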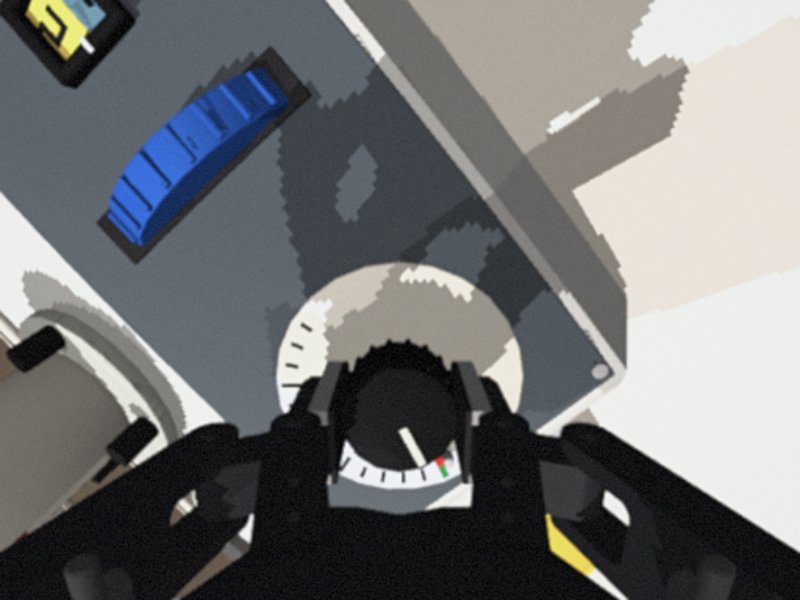

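```bash
python3 -m pendant '[[[0,0,0,0,0,0,60],[0,0,0,0,0,0,60],[0,0,0,0,0,0,60],[0,0,0,0,0,0,60],[0,0,-3,0,0,0,60],[0,0,-7,0,0,0,60],[0,0,-9,0,0,0,60],[0,0,-9,0,0,0,60]]]' 60
python3 - <<'E'
from h import *
from workcell import ctrl,viewer
s=ctrl.state();print(s['qpos'].round(2),s['wrist_torque'],s['wrist_force'])
im=viewer.capture("wrist")[:,:,::-1].copy();cv2.imwrite("pics/w6.png",cv2.resize(im,(800,600)))
for th,tip in((-22,60),(-22,29)):
  M,pos=wheel(th,tip); print(pos,rel(s,M,pos))
E
```

```text
clock: 9.0
tcp_pos: [383.2, 41.1, 326.8]
ee_rot: [-1.189, 2.355, -0.286]
wrist_force: [0.3, -0.4, 0.4]
width: 65.3
[-0.1  -0.72 -0.7   1.06  0.08 -1.01] [-0.04826565  0.51082515  0.00597959] [ 0.27354203 -0.38718812  0.44802839]
[349.77643109 -61.24272528 214.54912375] [13.52, 0.57, 7.67, 9.36, -20.1, 49.54]
[374.16080664 -59.77790454 195.46361802] [12.79, -0.3, 10.55, 9.36, -20.1, 49.54]
```

View pics/w6.png

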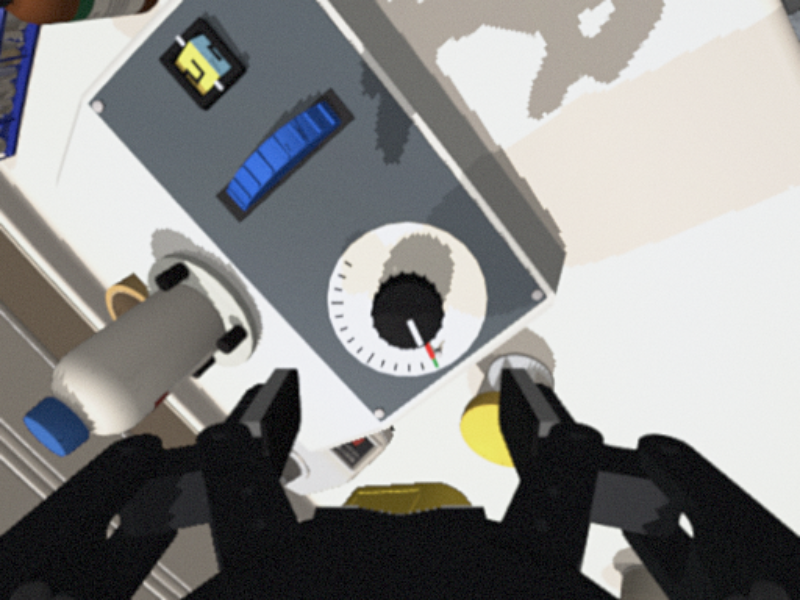

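```bash
python3 - <<'E'
from h import *
from workcell import ctrl
s=ctrl.state()
M,pos=wheel(-22,100); print(pos,rel(s,M,pos))
E
```

```text
[318.3127207  -63.13281656 239.17558276] [14.37, 1.57, 3.78, 9.47, -20.3, 49.5]
```

```bash
python3 -m pendant '[[[14.4,1.6,3.8,9.5,-20.3,49.5,100],[14.4,1.6,3.8,9.5,-20.3,49.5,100],[14.4,1.6,3.8,9.5,-20.3,49.5,100],[14.4,1.6,3.8,9.5,-20.3,49.5,100],[14.4,1.6,3.8,9.5,-20.3,49.5,100],[14.4,1.6,3.8,9.5,-20.3,49.5,100],[14.4,1.6,3.8,9.5,-20.3,49.5,100],[14.4,1.6,3.8,9.5,-20.3,49.5,100],[14.4,1.6,3.8,9.5,-20.3,49.5,100]]]'
python3 - <<'E'
from h import *
from workcell import ctrl,viewer
s=ctrl.state();print(s['qpos'].round(2))
i=viewer.camera_info("wrist")
im=viewer.capture("wrist")[:,:,::-1].copy();cv2.imwrite("pics/w7r.png",im)
M,pos=wheel(-22,27); print(rel(s,M,pos))
n=np.array([-.5,0,.866]);up=np.array([.866,0,.5])
A=np.array([-29.8,-30,73.1])
for dy in(-7,7):
  for t in np.radians(np.linspace(-66,66,21)):
    u=proj(i,w(P0,A+40*(np.cos(t)*n+np.sin(t)*up)+[0,dy,0])+[0,0,DZ])[0]; cv2.circle(im,tuple(int(v) for v in u.round()),1,(0,255,255),-1)
for dy,du in((-10,-11),(-10,11),(10,-11),(10,11)):
    u=proj(i,w(P0,np.array([-37.8,-88+dy,87])+8*n+du*up)+[0,0,DZ])[0]; cv2.circle(im,tuple(int(v) for v in u.round()),1,(0,0,255),-1)
cv2.imwrite("pics/w7.png",cv2.resize(im,(800,600)))
E
```

```text
clock: 9.95
tcp_pos: [355.0, -85.8, 236.1]
ee_rot: [-0.081, 2.267, 0.06]
wrist_force: [-0.1, 0.3, 0.3]
width: 52.0
[-0.63 -0.99 -1.08  0.74  0.53 -0.49]
[1.78, 2.38, 4.46, 1.41, -1.96, -0.05]
```

View pics/w7.png

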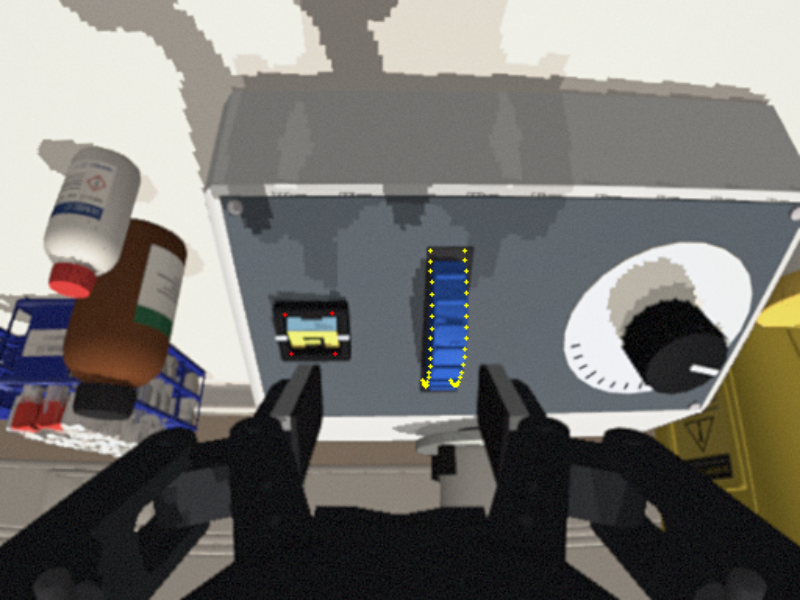

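```bash
python3 - <<'E'
from h import *
from workcell import ctrl
s=ctrl.state()
M,pos=wheel(-10,70); print(pos,rel(s,M,pos))
E
python3 - <<'E'
import cv2
a=cv2.imread("pics/w7r.png")[180:240,165:235];cv2.imwrite("pics/w7c.png",cv2.resize(a,None,fx=8,fy=8,interpolation=cv2.INTER_CUBIC))
E
```

```text
[377.13622591 -59.59916485 257.24879968] [-3.09, 2.48, 0.55, 1.4, 10.08, 0.11]
```

View pics/w7c.png

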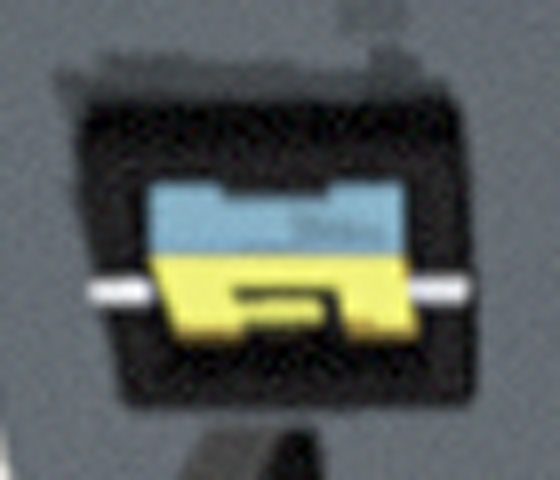

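```bash
python3 -m pendant '[[[-3.1,2.5,0.5,1.4,10.1,0.1,100],[-3.1,2.5,0.5,1.4,10.1,0.1,100],[-3.1,2.5,0.5,1.4,10.1,0.1,100],[-3.1,2.5,0.5,1.4,10.1,0.1,100]]]'
python3 - <<'E'
from h import *
from workcell import ctrl
s=ctrl.state();print(s['qpos'].round(2))
M,pos=wheel(-10,28); print(pos,rel(s,M,pos))
E
```

```text
clock: 10.4
tcp_pos: [377.3, -59.9, 259.9]
ee_rot: [-0.074, 2.439, 0.025]
wrist_force: [-0.3, -0.1, 0.0]
width: 51.5
[-0.45 -0.83 -0.93  0.84  0.32 -0.41]
[404.08472535 -57.98031179 225.07493307] [0.2, 0.03, 4.39, -0.08, 0.22, 0.05]
```

```bash
python3 -m pendant '[[[0.2,0,1.5,0,0.2,0,100],[0.2,0,3,0,0.2,0,100],[0.2,0,4,0,0.2,0,100],[0.2,0,4.4,0,0.2,0,100],[0.2,0,4.4,0,0.2,0,100]]]' && python3 -m pendant '[[[0,0,0,0,0,0,255],[0,0,0,0,0,0,255],[0,0,0,0,0,0,255],[0,0,0,0,0,0,255],[0,0,0,0,0,0,255],[0,0,0,0,0,0,255]]]' 60
python3 - <<'E'
from h import *
from workcell import ctrl,viewer
s=ctrl.state();print(s['qpos'].round(2))
im=viewer.capture("wrist")[:,:,::-1].copy();cv2.imwrite("pics/w8.png",cv2.resize(im,(800,600)))
M0,p0=wheel(-10,28); 
print(rel(s,M0,p0))
for th in range(-4,27,4):
  M,pos=wheel(th,28); print(th,rel(s,M,pos,(M0,p0)))
E
```

```text
clock: 10.9
tcp_pos: [403.4, -58.9, 223.7]
ee_rot: [-0.07, 2.444, 0.024]
wrist_force: [0.7, 0.0, -0.7]
width: 51.7
clock: 11.5
tcp_pos: [403.8, -57.7, 225.1]
ee_rot: [-0.074, 2.443, 0.027]
wrist_force: [-6.7, 3.3, 5.4]
width: 12.1
[-0.41 -0.71 -0.94  0.7   0.3  -0.37]
[-0.02, -0.03, 0.02, 0.04, -0.01, 0.0]
-4 [-2.1, 0.0, 0.11, 0.0, 6.0, -0.0]
0 [-3.49, -0.0, 0.31, 0.0, 10.0, -0.0]
4 [-4.86, 0.0, 0.6, 0.0, 14.0, -0.0]
8 [-6.21, 0.0, 0.98, 0.0, 18.0, -0.0]
12 [-7.53, 0.0, 1.46, -0.0, 22.0, 0.0]
16 [-8.81, 0.0, 2.03, 0.0, 26.0, 0.0]
20 [-10.05, 0.0, 2.69, 0.0, 30.0, -0.0]
24 [-11.24, 0.0, 3.44, 0.0, 34.0, -0.0]
```

View pics/w8.png

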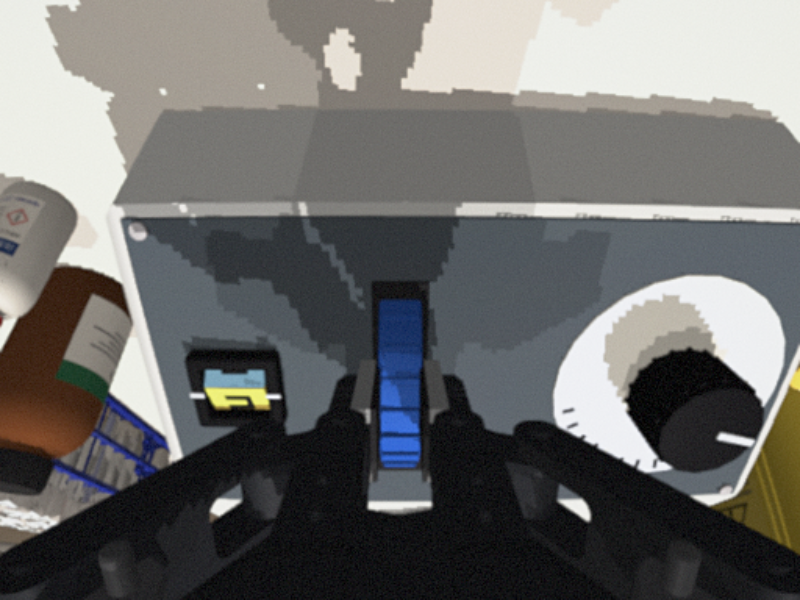

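```bash
python3 -m pendant '[[[-1.05,0,0.03,0,3,0,255],[-2.1,0,0.11,0,6,0,255],[-3.49,0,0.31,0,10,0,255],[-4.86,0,0.6,0,14,0,255],[-6.21,0,0.98,0,18,0,255],[-7.53,0,1.46,0,22,0,255],[-8.81,0,2.03,0,26,0,255],[-10.05,0,2.69,0,30,0,255],[-11.24,0,3.44,0,34,0,255],[-11.8,0,3.85,0,36,0,255],[-11.8,0,3.85,0,36,0,255]]]' 60
python3 - <<'E'
from h import *
from workcell import ctrl,viewer
s=ctrl.state();print(s['qpos'].round(2),s['wrist_torque'].round(2))
im=viewer.capture("wrist")[:,:,::-1].copy();cv2.imwrite("pics/w9.png",cv2.resize(im,(800,600)))
M0,p0=wheel(26,28);print(rel(s,M0,p0))
M1,p1=wheel(26,70);print("out",rel(s,M1,p1))
M,p=wheel(-10,70);print("back",rel(s,M,p,(M1,p1)))
E
```

```text
clock: 12.65
tcp_pos: [518.8, -50.8, 271.9]
ee_rot: [-0.092, 3.076, 0.004]
wrist_force: [-6.1, 2.5, 8.6]
width: 12.0
[-0.23  0.01 -0.21  1.29  0.02 -0.29] [0.54 1.65 0.  ]
[-0.02, -0.03, 0.03, 0.03, -0.29, -0.03]
out [-0.0, -0.03, -4.17, 0.03, -0.29, -0.03]
back [14.28, 0.0, 4.64, -0.0, -36.0, -0.0]
```

View pics/w9.png

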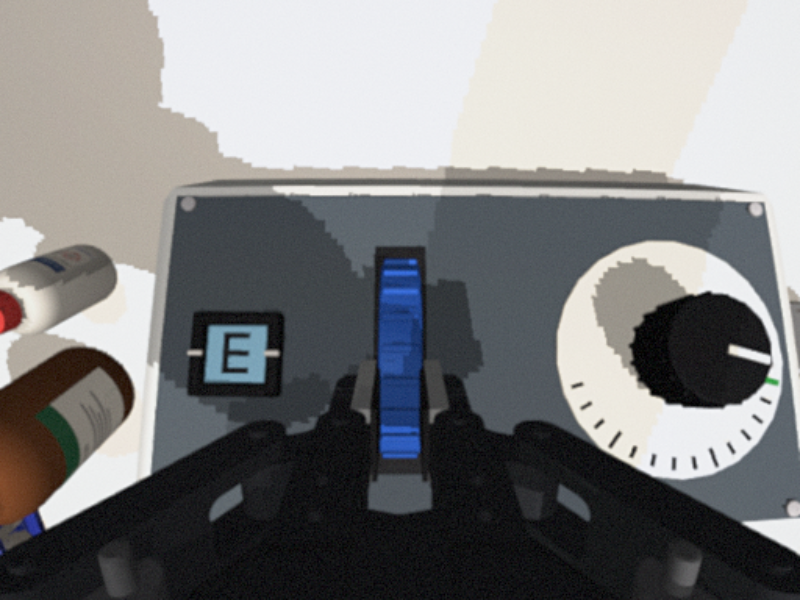

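```bash
python3 -m pendant '[[[0,0,0,0,0,0,100],[0,0,0,0,0,0,100],[0,0,0,0,0,0,100],[0,0,-2,0,0,0,100],[0,0,-4.2,0,-0.3,0,100],[0,0,-4.2,0,-0.3,0,100]]]' 60 && python3 -m pendant '[[[2,0,0.2,0,-5,0,100],[5,0,0.8,0,-12,0,100],[8.5,0,1.8,0,-20,0,100],[11.5,0,3.1,0,-28,0,100],[14.3,0,4.65,0,-36,0,100],[14.3,0,4.65,0,-36,0,100]]]'
python3 - <<'E'
from h import *
from workcell import ctrl,viewer
s=ctrl.state();print(s['qpos'].round(2))
M,pos=wheel(-10,28); print(pos,rel(s,M,pos))
E
```

```text
clock: 13.3
tcp_pos: [517.0, -51.9, 315.6]
ee_rot: [-0.09, 3.06, -0.001]
wrist_force: [0.2, -0.9, 0.6]
width: 52.1
clock: 13.9
tcp_pos: [366.6, -55.9, 234.1]
ee_rot: [-0.063, 2.463, 0.039]
wrist_force: [-4.5, 2.4, -10.0]
width: 51.9
[-0.46 -0.85 -0.98  0.83  0.32 -0.41]
[404.08472535 -57.98031179 225.07493307] [-2.34, -0.43, 3.04, 0.37, -1.16, -0.64]
```

```bash
python3 -m pendant '[[[0,0,0,0,0,0,100],[0,0,0,0,0,0,100]]]'
python3 - <<'E'
from h import *
from workcell import ctrl,viewer
s=ctrl.state();print(s['qpos'].round(2))
M,pos=wheel(-10,28); print(pos,rel(s,M,pos))
M,pos=wheel(-10,70); print(pos,rel(s,M,pos))
E
```

```text
clock: 14.1
tcp_pos: [380.1, -61.0, 261.4]
ee_rot: [-0.074, 2.431, 0.02]
wrist_force: [0.5, -0.2, 0.5]
width: 51.8
[-0.45 -0.82 -0.92  0.83  0.32 -0.41]
[404.08472535 -57.98031179 225.07493307] [0.53, 0.18, 4.33, -0.28, 0.64, 0.17]
[377.13622591 -59.59916485 257.24879968] [0.49, 0.16, 0.13, -0.28, 0.64, 0.17]
```

```bash
python3 -m pendant '[[[0.3,0.1,0.8,-0.2,0.4,0,100],[0.5,0.1,2,-0.2,0.5,0.1,100],[0.5,0.1,3.2,-0.2,0.5,0.1,100],[0.5,0.1,4.3,-0.2,0.5,0.1,100],[0.5,0.1,4.3,-0.2,0.5,0.1,100],[0.5,0.1,4.3,-0.2,0.5,0.1,100]]]' && python3 -m pendant '[[[0,0,0,0,0,0,255],[0,0,0,0,0,0,255],[0,0,0,0,0,0,255],[0,0,0,0,0,0,255],[0,0,0,0,0,0,255],[0,0,0,0,0,0,255]]]' 60
python3 - <<'E'
from h import *
from workcell import ctrl,viewer
s=ctrl.state();print(s['qpos'].round(2))
im=viewer.capture("wrist")[:,:,::-1].copy();cv2.imwrite("pics/w10.png",cv2.resize(im,(800,600)))
M0,p0=wheel(-10,28); 
print(rel(s,M0,p0))
E
```

```text
clock: 14.7
tcp_pos: [403.0, -57.9, 221.5]
ee_rot: [-0.073, 2.447, 0.03]
wrist_force: [-0.2, -1.4, -0.3]
width: 52.0
clock: 15.3
tcp_pos: [401.0, -57.7, 220.2]
ee_rot: [-0.072, 2.446, 0.028]
wrist_force: [-6.0, -0.6, 5.3]
width: 12.4
[-0.41 -0.71 -0.95  0.69  0.3  -0.37]
[-0.55, -0.05, -0.18, 0.03, -0.19, -0.1]
```

View pics/w10.png

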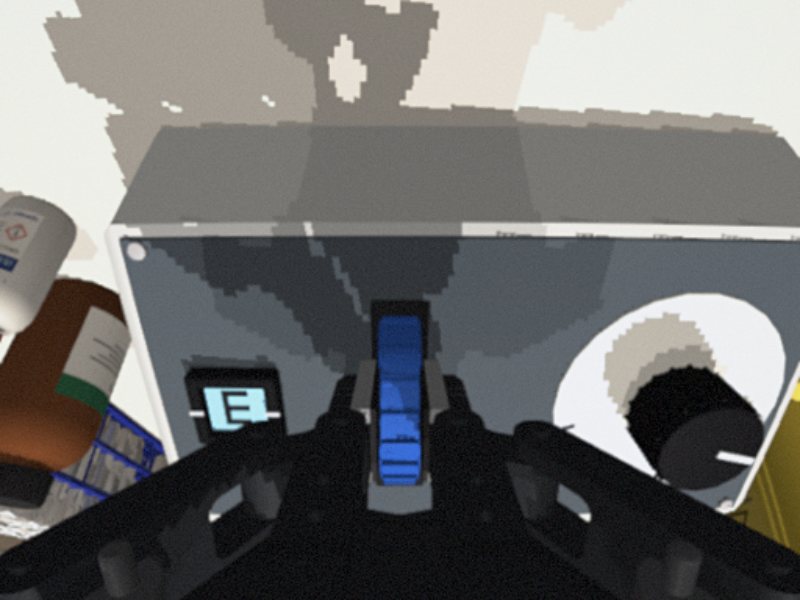

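```bash
python3 - <<'E'
from h import *
from workcell import ctrl
s=ctrl.state()
R0=R.from_rotvec(s['ee_rot']).as_matrix()
A=w(P0,(-29.8,-30,73.1))[0]+[0,0,DZ]; ax=w([0,0,P0[2]],(0,1,0))[0]
for th in (3,6,10,14,18,22,26,30,34,36):
    Q=R.from_rotvec(ax*np.radians(th)).as_matrix()
    print(rel(s,Q@R0,A+Q@(s['tcp_pos']-A)))
E
```

```text
[-1.04, 0.0, -0.01, 0.01, 3.0, 0.0]
[-2.09, 0.0, 0.04, 0.01, 6.0, 0.0]
[-3.47, 0.01, 0.19, 0.02, 10.0, 0.01]
[-4.84, 0.01, 0.44, 0.02, 14.0, 0.01]
[-6.18, 0.01, 0.78, 0.03, 18.0, 0.01]
[-7.51, 0.01, 1.22, 0.04, 22.0, 0.01]
[-8.79, 0.01, 1.74, 0.05, 26.0, 0.02]
[-10.04, 0.02, 2.36, 0.05, 30.0, 0.02]
[-11.24, 0.02, 3.06, 0.06, 34.0, 0.02]
[-11.82, 0.02, 3.44, 0.06, 36.0, 0.02]
```

```bash
python3 -m pendant '[[[-1.04,0,0,0,3,0,255],[-2.09,0,0.04,0,6,0,255],[-3.47,0,0.19,0,10,0,255],[-4.84,0,0.44,0,14,0,255],[-6.18,0,0.78,0,18,0,255],[-7.51,0,1.22,0,22,0,255],[-8.79,0,1.74,0,26,0,255],[-10.04,0,2.36,0,30,0,255],[-11.24,0,3.06,0,34,0,255],[-11.82,0,3.44,0,36,0,255],[-11.82,0,3.44,0,36,0,255]]]' 60
python3 - <<'E'
from h import *
from workcell import ctrl,viewer
s=ctrl.state();print(s['qpos'].round(2),s['wrist_torque'].round(2))
im=viewer.capture("wrist")[:,:,::-1].copy();cv2.imwrite("pics/w11.png",cv2.resize(im,(800,600)))
E
```

```text
clock: 16.45
tcp_pos: [513.2, -51.1, 269.3]
ee_rot: [-0.091, 3.081, 0.005]
wrist_force: [-7.7, -2.2, 10.1]
width: 12.1
[-0.23 -0.   -0.22  1.29  0.02 -0.29] [-0.15  1.76 -0.14]
```

View pics/w11.png

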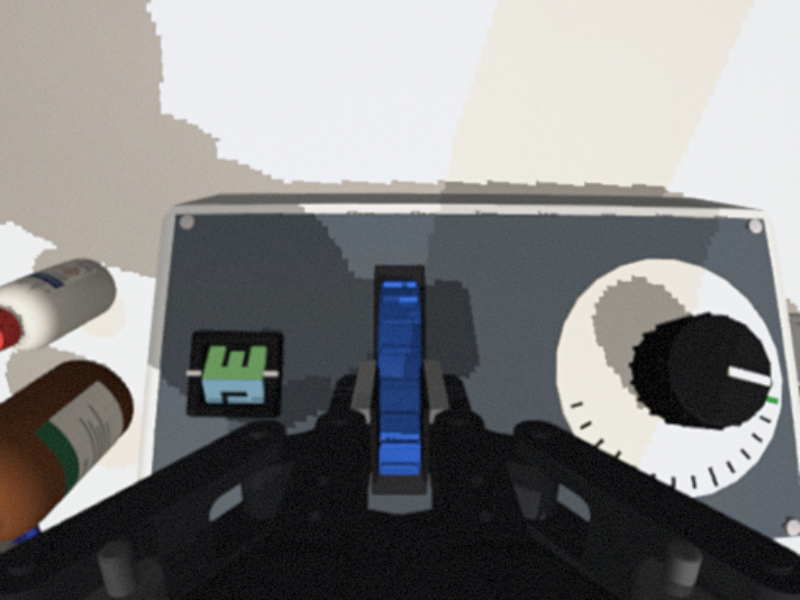

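```bash
python3 -m pendant '[[[0,0,0,0,0,0,100],[0,0,0,0,0,0,100],[0,0,0,0,0,0,100],[0,0,-1.5,0,0,0,100],[0,0,-3.5,0,0,0,100],[0,0,-4.5,0,0,0,100],[0,0,-4.5,0,0,0,100]]]' 60 
python3 - <<'E'
from h import *
from workcell import ctrl
s=ctrl.state()
for th in (20,14,8,2,-4,-8):
  M,pos=wheel(th,70); print(rel(s,M,pos))
E
```

```text
clock: 17.2
tcp_pos: [511.3, -51.2, 314.9]
ee_rot: [-0.092, 3.072, 0.006]
wrist_force: [-0.2, -0.2, 0.1]
width: 51.8
[2.07, -0.03, 0.31, 0.09, -6.06, -0.03]
[4.58, -0.03, 0.71, 0.09, -12.06, -0.04]
[7.04, -0.04, 1.37, 0.09, -18.06, -0.04]
[9.41, -0.04, 2.28, 0.09, -24.06, -0.05]
[11.68, -0.04, 3.44, 0.09, -30.06, -0.05]
[13.11, -0.04, 4.34, 0.08, -34.06, -0.05]
```

```bash
python3 -m pendant '[[[2.1,0,0.3,0,-6,0,100],[4.6,0,0.7,0,-12,0,100],[7,0,1.4,0,-18,0,100],[9.4,0,2.3,0,-24,0,100],[11.7,0,3.4,0,-30,0,100],[13.1,0,4.3,0,-34,0,100],[13.1,0,4.3,0,-34,0,100],[13.1,0,4.3,0,-34,0,100]]]'
python3 - <<'E'
from h import *
from workcell import ctrl
s=ctrl.state()
M,pos=wheel(-8,28); print(rel(s,M,pos))
E
```

```text
clock: 18.0
tcp_pos: [382.7, -58.6, 261.0]
ee_rot: [-0.072, 2.484, 0.028]
wrist_force: [0.9, 0.1, 0.9]
width: 51.8
[-0.2, -0.07, 4.13, 0.09, -0.35, -0.14]
```

```bash
python3 -m pendant '[[[-0.2,-0.1,0.8,0,-0.3,0,100],[-0.2,-0.1,2,0,-0.3,0,100],[-0.2,-0.1,3.2,0,-0.3,0,100],[-0.2,-0.1,4.1,0,-0.3,0,100],[-0.2,-0.1,4.1,0,-0.3,0,100],[-0.2,-0.1,4.1,0,-0.3,0,100]]]' && python3 -m pendant '[[[0,0,0,0,0,0,255],[0,0,0,0,0,0,255],[0,0,0,0,0,0,255],[0,0,0,0,0,0,255],[0,0,0,0,0,0,255],[0,0,0,0,0,0,255]]]' 60
python3 - <<'E'
from h import *
from workcell import ctrl
s=ctrl.state()
M,pos=wheel(-8,28); print(rel(s,M,pos))
R0=R.from_rotvec(s['ee_rot']).as_matrix()
A=w(P0,(-29.8,-30,73.1))[0]+[0,0,DZ]; ax=w([0,0,P0[2]],(0,1,0))[0]
for th in (3,6,10,14,18,22,24,26):
    Q=R.from_rotvec(ax*np.radians(th)).as_matrix()
    print(rel(s,Q@R0,A+Q@(s['tcp_pos']-A)))
E
```

```text
clock: 18.6
tcp_pos: [410.3, -57.9, 231.1]
ee_rot: [-0.074, 2.478, 0.029]
wrist_force: [-0.5, 0.6, 0.2]
width: 51.8
clock: 19.2
tcp_pos: [409.6, -57.7, 231.3]
ee_rot: [-0.073, 2.476, 0.03]
wrist_force: [-4.6, 2.6, 5.4]
width: 12.1
[0.12, 0.0, 0.14, 0.16, 0.09, -0.09]
[-1.06, 0.0, 0.04, 0.0, 3.0, 0.01]
[-2.11, 0.0, 0.13, 0.01, 6.0, 0.02]
[-3.51, 0.0, 0.33, 0.02, 10.0, 0.03]
[-4.89, 0.01, 0.64, 0.02, 14.0, 0.04]
[-6.25, 0.01, 1.04, 0.03, 18.0, 0.05]
[-7.57, 0.01, 1.53, 0.04, 22.0, 0.06]
[-8.22, 0.01, 1.81, 0.04, 24.0, 0.07]
[-8.86, 0.01, 2.11, 0.04, 26.0, 0.07]
```

```bash
python3 -m pendant '[[[-1.06,0,0.04,0,3,0,255],[-2.11,0,0.13,0,6,0,255],[-3.51,0,0.33,0,10,0,255],[-4.89,0,0.64,0,14,0,255],[-6.25,0,1.04,0,18,0,255],[-7.57,0,1.53,0,22,0,255],[-8.22,0,1.81,0,24,0,255],[-8.86,0,2.11,0,26,0,255],[-8.86,0,2.11,0,26,0,255],[-8.86,0,2.11,0,26,0,255]]]' 60
python3 - <<'E'
from h import *
from workcell import ctrl,viewer
s=ctrl.state();print(s['qpos'].round(2),s['wrist_torque'].round(2))
im=viewer.capture("wrist")[:,:,::-1].copy();cv2.imwrite("pics/w12.png",cv2.resize(im,(800,600)))
a=im[180:290,100:200];cv2.imwrite("pics/w12c.png",cv2.resize(a,None,fx=6,fy=6,interpolation=cv2.INTER_CUBIC)[:600])
E
```

```text
clock: 20.2
tcp_pos: [492.0, -52.8, 269.4]
ee_rot: [-0.087, 2.932, 0.014]
wrist_force: [-6.1, 2.5, 6.3]
width: 12.1
[-0.26 -0.15 -0.37  1.15  0.07 -0.32] [0.35 1.19 0.03]
```

View pics/w12c.png

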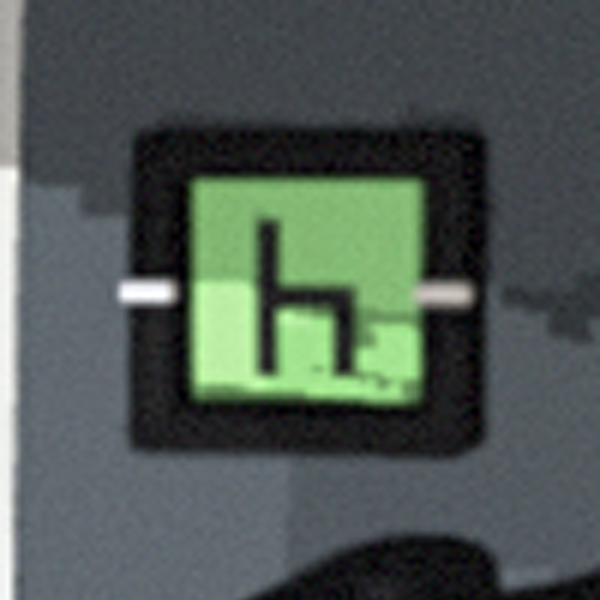

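View pics/w12.png

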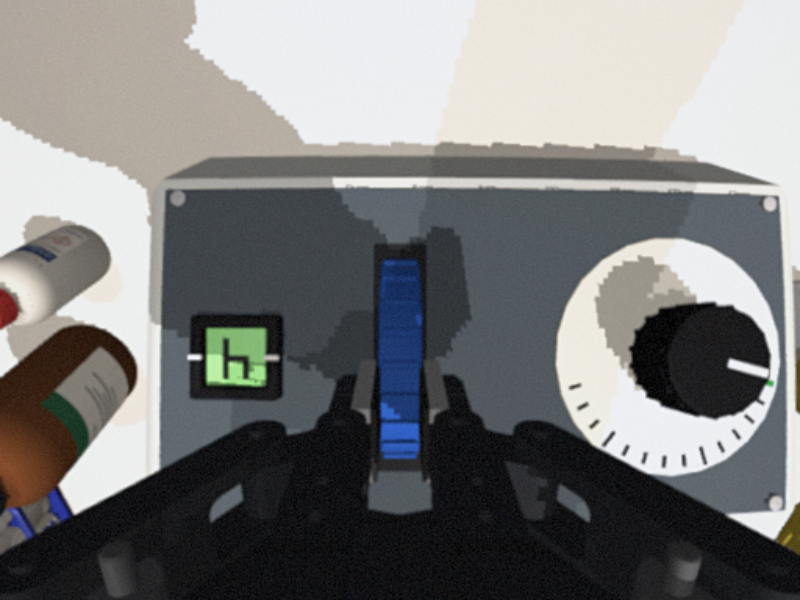

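```bash
python3 - <<'E'
from h import *
from workcell import viewer
i=viewer.camera_info("wrist")
n=np.array([-.5,0,.866]);up=np.array([.866,0,.5])
for h in(8,0,-2):
  for d in(-11,0,11):
    u=proj(i,w(P0,np.array([-37.8,-88,87])+h*n+d*up)+[0,0,DZ])[0]; print(h,d,((u+.5-[100,180])*6).round(0))
E
```

```text
8 -11 [296. 166.]
8 0 [294. 286.]
8 11 [293. 407.]
0 -11 [325. 167.]
0 0 [324. 281.]
0 11 [323. 396.]
-2 -11 [333. 167.]
-2 0 [331. 280.]
-2 11 [330. 394.]
```

```bash
python3 -m pendant '[[[0,0,0,0,0,0,100],[0,0,0,0,0,0,100],[0,0,0,0,0,0,100],[0,0,-1.5,0,0,0,100],[0,0,-3.5,0,0,0,100],[0,0,-6,0,0,0,100],[0,0,-9,0,0,0,100],[0,0,-12,0,0,0,100],[0,0,-14,0,0,0,100],[0,0,-14,0,0,0,100],[0,0,-14,0,0,0,100]]]' 60
python3 - <<'E'
from h import *
from workcell import ctrl,viewer
s=ctrl.state();print(s['tcp_pos'],s['wrist_force'].round(1))
im=viewer.capture("wrist")[:,:,::-1].copy();cv2.imwrite("pics/w13.png",cv2.resize(im,(800,600)))
i=viewer.camera_info("wrist")
n=np.array([-.5,0,.866]);up=np.array([.866,0,.5])
c=proj(i,w(P0,np.array([-37.8,-88,87]))[0]+[0,0,DZ])[0].astype(int)
a=im[c[1]-30:c[1]+30,c[0]-40:c[0]+40];cv2.imwrite("pics/w13c.png",cv2.resize(a,None,fx=9,fy=9,interpolation=cv2.INTER_CUBIC))
for h in(8,0):
  for d in(-11,0,11):
    u=proj(i,w(P0,np.array([-37.8,-88,87])+h*n+d*up)+[0,0,DZ])[0]; print(h,d,((u+.5-c+[40,30])*9).round(0))
for k in("side","top"):
  im=viewer.capture(k)[:,:,::-1];cv2.imwrite(f"pics/f_{k}.png",cv2.resize(im[100:310,100:380],None,fx=2.8,fy=2.8,interpolation=cv2.INTER_CUBIC))
E
```

```text
clock: 21.35
tcp_pos: [463.3, -55.3, 405.3]
ee_rot: [-0.087, 2.93, 0.012]
wrist_force: [-0.7, 0.2, -0.0]
width: 52.0
[463.32260588 -55.32520137 405.3260905 ] [-0.7  0.2 -0. ]
8 -11 [359. 176.]
8 0 [358. 274.]
8 11 [357. 373.]
0 -11 [373. 186.]
0 0 [372. 282.]
0 11 [371. 378.]
```

View pics/w13.png

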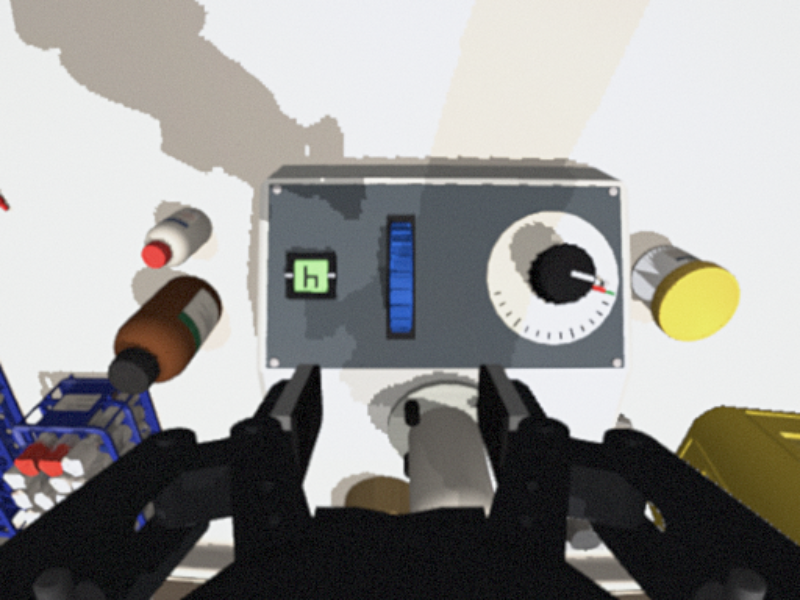

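View pics/w13c.png

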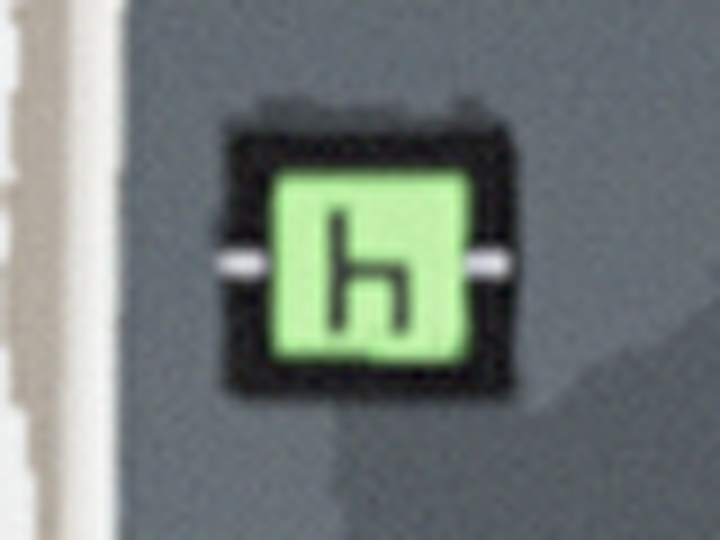

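View pics/f_side.png

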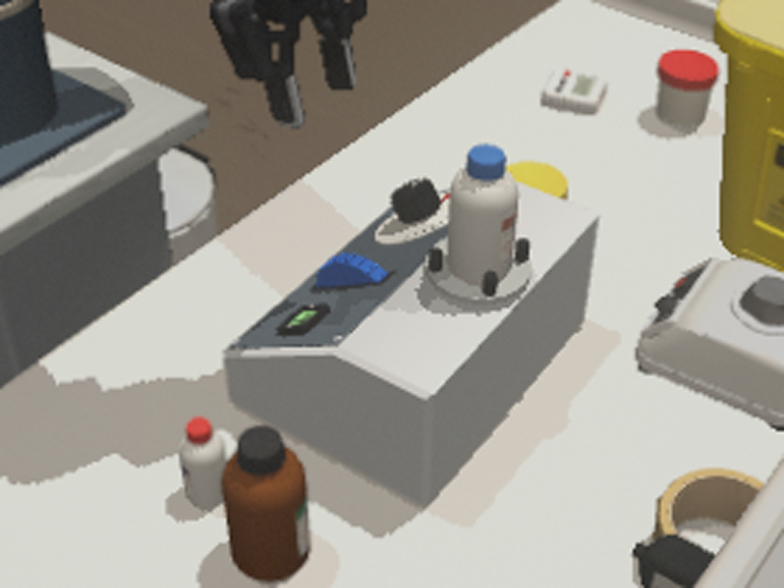

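View pics/f_top.png

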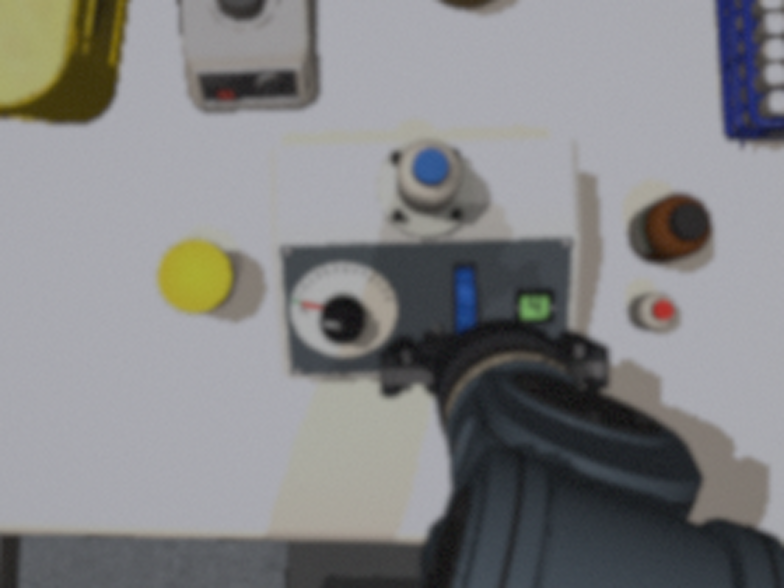

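```bash
python3 - <<'E'
from h import *
from workcell import ctrl,viewer
i=viewer.camera_info("wrist");im=viewer.capture("wrist")[:,:,::-1].copy()
n=np.array([-.5,0,.866]);up=np.array([.866,0,.5]);l=np.array([0,1,0])
hsv=cv2.cvtColor(im,cv2.COLOR_BGR2HSV).astype(int)
# dial centre from white ellipse/pale pixels
C=proj(i,w(P0,np.array([-37.8,70,87])+6*n)[0]+[0,0,DZ])[0];print("pred dial centre",C)
yy,xx=np.mgrid[:384,:512]; near=np.hypot(xx-C[0],yy-C[1])<46
red=near&((hsv[...,0]<8)|(hsv[...,0]>172))&(hsv[...,1]>110)
gr=near&(hsv[...,0]>45)&(hsv[...,0]<85)&(hsv[...,1]>80)
for off in((0,0),(1,0),(-1,0),(0,1),(0,-1)):
  o=[]
  for m in(red,gr):
    u=np.array([xx[m].mean(),yy[m].mean()])-off
    g=lambda t:proj(i,w(P0,np.array([-37.8,70,87])+6*n+t[0]*up+t[1]*l)+[0,0,DZ])[0]-u
    t=least_squares(g,[10,30]).x; o+=[np.degrees(np.arctan2(t[1],t[0])).round(1),np.hypot(*t).round(1)]
  print(off,o,red.sum(),gr.sum())
a=im[int(C[1])-45:int(C[1])+45,int(C[0])-45:int(C[0])+55];cv2.imwrite("pics/w14c.png",cv2.resize(a,None,fx=6,fy=6,interpolation=cv2.INTER_CUBIC))
E
```

```text
pred dial centre [353.60033351 178.03869727]
(0, 0) [np.float64(74.0), np.float64(24.2), np.float64(59.7), np.float64(1.0)] 26 24
(1, 0) [np.float64(73.3), np.float64(23.2), np.float64(-17.1), np.float64(0.5)] 26 24
(-1, 0) [np.float64(74.7), np.float64(25.2), np.float64(75.0), np.float64(2.0)] 26 24
(0, 1) [np.float64(76.4), np.float64(24.0), np.float64(119.5), np.float64(1.0)] 26 24
(0, -1) [np.float64(71.7), np.float64(24.5), np.float64(29.1), np.float64(1.7)] 26 24
```

View pics/w14c.png

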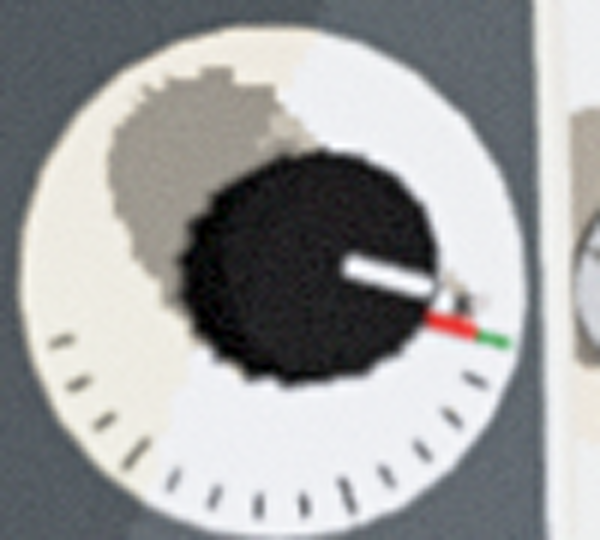

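```bash
python3 - <<'E'
from workcell import ctrl
print(ctrl.sign_off(), ctrl.state()['clock'])
E
```

```text
the job is handed in; nothing more can be done
the job is handed in; nothing more can be done
```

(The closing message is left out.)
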